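# Find the bolt cartridge with the steel core and offer it to the tester

## Robot

A 6-joint arm with a two-finger parallel gripper is mounted at the origin on the work surface. World frame = base frame: x ahead of the robot, y to its left, z up, the work surface at z = 0. Lengths are in mm, angles in rad, forces in N, time in s.
With the tool pointing down it reaches from about 300 to 750 mm from the base axis. Payload 8.5 kg.
Tool frame: the origin (TCP) lies midway between the tips of the shut fingers; the grasp point (between the pads) lies 19 mm behind it; z points along the fingers, y is the line along which they close (so a half turn about z gives the same grasp; the last joint's range is limited). The gripper opens to 88 mm and grips with 3 to 60 N. Pads are 18 mm wide; open, the fingers measure 123 mm over their backs; the gripper's body (75 mm by 187 mm) begins 45 mm behind the grasp point.
Start: joints at [1.123, 0.381, 1.297, -0, 1.464, -0.215], TCP at [126.879, 535.147, 238.748] pointing down, gripper open.
Joint ranges: [-3.11, 3.11], [-0.89, 2.33], [0.22, 2.48], [-1.42, 4.56], [0.17, 2.85], [-2.88, 2.88]. Speed limits (rad/s): [2.39, 2.39, 3.14, 3.14, 3.14, 3.14].

## Interface

Orientations are given as a unit quaternion [w, x, y, z].
In Python, from workcell import arm gives the robot as it stands. The module is installed in compiled form; this text tells all that it offers.
- The arm moves only by the tool move_arm, never from a script. Its argument "plan" is one flat list of numbers, 5 for each row, row after row: the shift along the world's x, y, z scaled (see below), then the turn about the world's z scaled (see below), then the closure, from -1 (fully open) to 1 (shut). In form: [tx, ty, tz, roll, claw, tx, ty, tz, roll, claw, ...]. A call has 1 to 20 rows; each row is the pose to reach, as a shift and turn from the pose commanded when the call began; what a row does not reach only later rows make up. The controller multiplies each number of a shift by 500 mm and each number of a turn by 90 degrees. A row lasts 1/8 s, in which the tool goes at most 62.5 mm and 10.7 degrees, less where a joint would pass 70% of its speed; a pose out of reach is approached as far as the arm can. A call with a number of a shift or a turn outside -1 to 1 is refused whole. A call with a gripper value outside its range is refused whole. The fingers move at their own pace and stop on an object; "grip_force" is the grip in N (left out, the last holds). Time passes only in rows, so rows that repeat a pose let the fingers close. It gives the time, the measured TCP pose, the force, the opening and the grip force at its end, in the units of the state.
- arm.get_state(): the state, without advancing time (a new reading comes with each control period).
- arm.grab_frame(name): name is "side" or "top"; returns a dict with "image" (400x640x3 uint8, blue, green, red), "fx", "fy", "cx", "cy" (pixels), "rvec" (rotation vector, rad) and "tvec" (3), from world to camera coordinates, as OpenCV has them. Camera axes: x right, y down, z forward; pixel columns grow to the right and rows downward; lengths in mm; the calibration is good to about 2 mm. A picture is of the moment at which its call begins. There is no depth.
- arm.job_done(): hands the job in; it is judged then, once.
The state is a dict: "time": time; "qpos": joint angles; "qd": joint speeds; "effort": joint torques, N m; "ee_pos": TCP position; "ee_rot": TCP orientation; "ft_force": force on the tool from outside, world axes, zero at the start; "wrist_torque": the same for the moment, N m; "gripper_width": finger opening in mm; "grasp_force": force on a finger pad.
Only numpy, scipy, OpenCV 4.12 (cv2) and the standard library are available. Lean on these libraries where they do the work, as an engineer would, in place of code of your own. Each camera call takes 0.05 s, during which the arm holds its last target. There are 200 camera calls.

## Task

One of the two bolt cartridges in the rack still has its heavy steel core, the other only a light dummy: lift the blue one clear of the rack to feel its weight and stand it back in a pocket, then lift the orange one clear likewise. Finish holding the heavier one in the gripper, still and upright, centred over the bolt tester's seat cup with its underside about 5 cm above the cup's rim and touching nothing but the gripper, while the lighter one stands, let go, in a pocket of the rack. Do not drop or tip over the cartridges, and leave the rod, key housing, brass lever and chrome plate where they lie.

Things in the scene. Friction and masses are not known exactly. Their poses are not given: they have to be found in the camera images.
- cartridge_blue: blue bolt cartridge: upright round aluminium body, diameter 52, height 52 mm, blue top disc and band; on top a round steel stem to grip, diameter 26, height 48 mm. Origin: centre of the underside; z up. Holds an unseen loose core (2 mm play), steel in one cartridge, plastic in the other, drawn anew each run. Total weight with steel core 0.43 to 0.53 kg, else about 0.2 kg.
- cartridge_orange: orange bolt cartridge: upright round aluminium body, diameter 52, height 52 mm, orange top disc and band; on top a round steel stem to grip, diameter 26, height 48 mm. Origin: centre of the underside; z up. Holds an unseen loose core (2 mm play), steel in one cartridge, plastic in the other, drawn anew each run. Total weight with steel core 0.43 to 0.53 kg, else about 0.2 kg.
- rack: fixed wooden rack plate, 90 x 240 x 22 mm high, with two round pockets 56 mm in diameter and 14 mm deep, 130 mm apart along its y axis. One cartridge starts standing in each. Origin: centre of the underside; x is its short side, y its long side, z up.
- pocket_left (a point): centre of the floor of the rack's pocket on its +y side (8 mm above the work surface, 14 mm below the rack's top); a seated cartridge's origin lies here, with 2 mm play all round
- pocket_right (a point): the same for the pocket on the rack's -y side
- tester: fixed hand-cranked bolt tester: base plate 150 mm wide, 12 high, x from -60 to 170 mm; steel seat cup, outer diameter 68, rim 42 mm above the shelf; green gear housing 112 mm high at x 95 to 155 mm, with a 22 mm thick ram at 75 mm height reaching to x 60 mm; crank with wooden handle behind. Origin: on the shelf under the cup's axis; x from cup to housing, z up.
- seat (a point): centre of the mouth of the tester's seat cup, level with its rim, 42 mm above the work surface; z up
- actuator_rod: bystander: dull silver rod 14 mm thick, 110 mm long along x, loose, lying on the shelf. Origin: middle, underside.
- key_housing: bystander: pale blue plastic key housing 50 x 32 x 24 mm, loose. Origin: centre of the underside.
- lever_tumbler: bystander: flat brass lever tumbler about 75 x 30 x 5 mm, loose. Origin: middle of its bar, underside.
- escutcheon: bystander: chrome plate 50 x 95 x 5 mm with a round boss to 9 mm, loose. Origin: centre of the underside.
There are look-alikes about, which are no part of the job. Leave any red look-alike of the cartridge_blue alone.

How it is judged (in metres and radians):
On the way, in this order (a step that is already met when the one before it is completed fails the run):
1. the blue cartridge is lifted clear of the rack, its underside 4 cm or more above the shelf, for 0.3 s, while the orange one stands in its pocket (z of cartridge_blue in the frame of rack above 0.04 m and contact force between cartridge_blue and the fingers above 1 N and (distance between cartridge_orange and pocket_left below 0.006 m or distance between cartridge_orange and pocket_right below 0.006 m) and angle between cartridge_orange's own z axis and vertical below 0.1 rad and contact force between cartridge_orange and the arm below 0.05 N and contact force between cartridge_orange and the fingers below 0.05 N and linear speed of cartridge_orange below 0.02 m/s), for 0.3 s.
2. the blue cartridge stands in a pocket again, let go ((distance between cartridge_blue and pocket_left below 0.006 m or distance between cartridge_blue and pocket_right below 0.006 m) and angle between cartridge_blue's own z axis and vertical below 0.1 rad and contact force between cartridge_blue and the arm below 0.05 N and contact force between cartridge_blue and the fingers below 0.05 N and linear speed of cartridge_blue below 0.02 m/s), for 0.2 s.
3. the orange cartridge is lifted clear in the same way for 0.3 s, while the blue one stands in its pocket (all of step 2 and z of cartridge_orange in the frame of rack above 0.04 m and contact force between cartridge_orange and the fingers above 1 N), for 0.3 s.
At the end, for the whole second after the job is handed in: The heavier is held by the fingers alone, upright (0.2 rad) and still, within 15 mm of the cup's axis, underside 20 to 80 mm above its rim, not touching the tester; the lighter (under 3.3 N on the rack) stands at rest, let go, in either pocket, within 6 mm of its floor's centre (((horizontal distance between cartridge_blue and seat below 0.015 m and z of cartridge_blue in the frame of seat between 0.02 and 0.08 m and angle between cartridge_blue's own z axis and vertical below 0.2 rad and linear speed of cartridge_blue below 0.03 m/s and contact force between cartridge_blue and the fingers above 1 N and contact force between cartridge_blue and tester below 0.05 N and ((distance between cartridge_orange and pocket_left below 0.006 m or distance between cartridge_orange and pocket_right below 0.006 m) and angle between cartridge_orange's own z axis and vertical below 0.1 rad and contact force between cartridge_orange and the arm below 0.05 N and contact force between cartridge_orange and the fingers below 0.05 N and linear speed of cartridge_orange below 0.02 m/s) and contact force between cartridge_orange and rack below 3.3 N) or (horizontal distance between cartridge_orange and seat below 0.015 m and z of cartridge_orange in the frame of seat between 0.02 and 0.08 m and angle between cartridge_orange's own z axis and vertical below 0.2 rad and linear speed of cartridge_orange below 0.03 m/s and contact force between cartridge_orange and the fingers above 1 N and contact force between cartridge_orange and tester below 0.05 N and ((distance between cartridge_blue and pocket_left below 0.006 m or distance between cartridge_blue and pocket_right below 0.006 m) and angle between cartridge_blue's own z axis and vertical below 0.1 rad and contact force between cartridge_blue and the arm below 0.05 N and contact force between cartridge_blue and the fingers below 0.05 N and linear speed of cartridge_blue below 0.02 m/s) and contact force between cartridge_blue and rack below 3.3 N))); the arm keeps its last pose, push and grip.
It fails at once if a cartridge is tipped more than 0.6 rad (angle between any of cartridge_blue, cartridge_orange's own z axis and vertical above 0.6 rad).
It fails at once if a cartridge is dropped (it moves faster than 0.5 m/s, a fall of over 12 mm, out of the fingers) ((linear speed of cartridge_blue above 0.5 m/s and contact force between cartridge_blue and the fingers below 0.05 N) or (linear speed of cartridge_orange above 0.5 m/s and contact force between cartridge_orange and the fingers below 0.05 N)).
It fails at once if the rod, key housing, brass lever or chrome plate is moved by more than 15 mm (distance of any of actuator_rod, key_housing, lever_tumbler, escutcheon from where it was at the start of the episode above 0.015 m).
It also fails if it takes over 72 s, if anything falls off the work surface, if the arm or the gripper's body presses on something with over 40 N, if the wrist force passes 120 N, or if a joint passes its speed limit or range.

## Working session

There is one attempt and no reset: what is moved stays moved. The work goes in short steps, Python scripts to look and compute and a tool call to move; the robot and the scene stay as the last step left them, time stands still between calls to the robot, and variables do not carry over. Pictures are saved under pics/ and viewed, at most 10 in all, crops included, and the job is handed in when it is done.

Besides the shell and the picture viewer there is one more tool, called as a command line: name --argument value ..., lists and objects as JSON in quotes. move_arm: Moves the arm, as the interface text tells. Shifts and turns lie within -1 to 1; 1 stands for 500 mm of shift or 90 degrees of turn. Its arguments: {"type":"object","properties":{"plan":{"type":"array"},"grip_force":{"type":"number"}},"required":["plan"]}

```bash
mkdir -p pics; cat > h.py <<'E'
import cv2, numpy as np
from workcell import arm
def cam(n):
    f=arm.grab_frame(n); R=cv2.Rodrigues(np.array(f["rvec"],float))[0]; t=np.array(f["tvec"],float).ravel()
    K=np.array([[f["fx"],0,f["cx"]],[0,f["fy"],f["cy"]],[0,0,1.]])
    return np.ascontiguousarray(np.array(f["image"],np.uint8)),K,R,t
def ray(c,uv):
    _,K,R,t=c; d=R.T@np.linalg.inv(K)@np.array([uv[0],uv[1],1.]); return -R.T@t,d
def onz(c,uv,z):
    o,d=ray(c,uv); return o+d*(z-o[2])/d[2]
def proj(c,p):
    _,K,R,t=c; q=K@(R@np.array(p,float)+t); return q[:2]/q[2]
E
python3 - <<'E'
from h import *
for n in("top","side"):
    c=cam(n); cv2.imwrite(f"pics/{n}0.png",c[0]); print(n,(-c[2].T@c[3]).round(0),c[1][0,0])
s=arm.get_state(); print({k:np.round(v,3) for k,v in s.items()})
E
```

```text
top [467.   3. 940.] 416.3966362741784
side [ 295. -527.  658.] 404.7744962088671
{'time': np.float64(0.1), 'qpos': array([ 1.123,  0.381,  1.298, -0.   ,  1.464, -0.215]), 'qd': array([ 0.   , -0.001, -0.003, -0.001, -0.   , -0.001]), 'effort': array([ 5.0000e-03, -4.3866e+01, -2.2491e+01,  7.2000e-02,  3.4000e-02,
       -0.0000e+00]), 'ee_pos': array([126.788, 534.941, 238.233]), 'ee_rot': array([-0.   ,  0.116,  0.993, -0.001]), 'ft_force': array([ 0.424, -0.138, -0.558]), 'wrist_torque': array([ 0.005, -0.01 , -0.018]), 'grasp_force': np.float64(0.0), 'gripper_width': np.float64(88.007)}
```

View pics/top0.png

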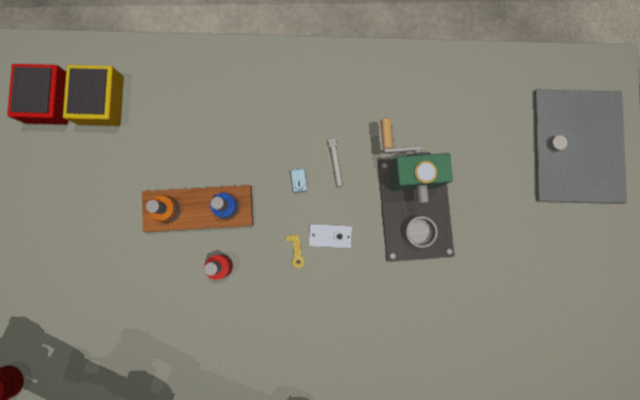

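View pics/side0.png

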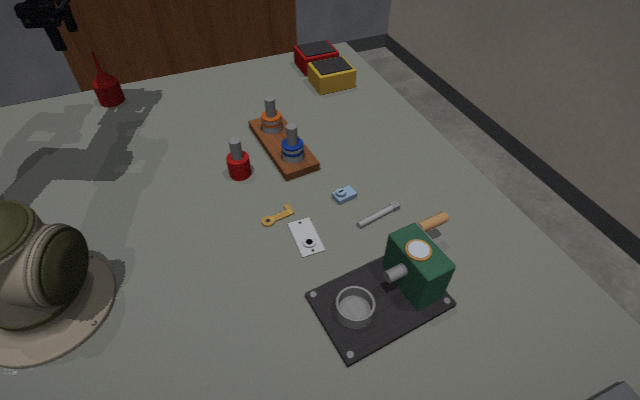

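The top view shows the orange cartridge at (161,208), blue at (223,205), the red look-alike at (218,267), and the seat cup at (421,232). The side view agrees: orange (271,120), blue (292,148), cup (356,305).

```bash
cat > m.py <<'E'
from h import *
def blob(im,lo,hi,roi):
    h=cv2.cvtColor(im,cv2.COLOR_BGR2HSV); m=cv2.inRange(h,np.array(lo),np.array(hi)); k=np.zeros_like(m)
    x0,y0,x1,y1=roi; k[y0:y1,x0:x1]=m[y0:y1,x0:x1]; return k
def big(m): return max(cv2.findContours(m,cv2.RETR_EXTERNAL,cv2.CHAIN_APPROX_NONE)[0],key=cv2.contourArea)
E
python3 - <<'E'
from m import *
t=cam("top"); s=cam("side")
# rack outline, brown incl. orange and blue blobs
c=big(cv2.morphologyEx(blob(t[0],(3,90,60),(20,255,200),(130,175,265,240)),cv2.MORPH_CLOSE,np.ones((5,5))))
r=cv2.minAreaRect(c); print("rack px",r)
b=[onz(t,p,22)[:2] for p in cv2.boxPoints(r)]; print(np.round(b,1),np.mean(b,0))
g=cv2.cvtColor(t[0],cv2.COLOR_BGR2GRAY)
for n,lo,hi,rt in(("blue",(105,120,40),(125,255,255),(200,180,245,225)),("orange",(9,200,200),(18,255,255),(140,190,185,230))):
    m=blob(t[0],lo,hi,rt); c=big(m); print(n,cv2.minEnclosingCircle(c),cv2.boundingRect(c),onz(t,cv2.minEnclosingCircle(c)[0],50).round(1))
o=[cv2.resize(t[0][y:y+h,x:x+w],None,fx=5,fy=5,interpolation=cv2.INTER_CUBIC) for x,y,w,h in((135,180,120,60),(370,205,120,60))]
cv2.imwrite("pics/crop1.png",np.vstack(o))
o=[cv2.resize(s[0][y:y+h,x:x+w],None,fx=5,fy=5,interpolation=cv2.INTER_CUBIC) for x,y,w,h in((245,90,80,100),(320,270,80,100))]
cv2.imwrite("pics/crop2.png",np.hstack(o))
E
```

```text
rack px ((196.55172729492188, 207.87930297851562), (41.046695709228516, 110.45612335205078), 86.633544921875)
[[569.8 388.3]
 [590.3 145.4]
 [499.6 136.7]
 [479.5 377.6]] [534.80094798 261.99935276]
blue ((222.9193572998047, 205.11289978027344), 12.26412296295166) (211, 193, 25, 25) [539.9 198.3  50. ]Traceback (most recent call last):
  File "<stdin>", line 9, in <module>
  File "m.py", line 5, in big
    def big(m): return max(cv2.findContours(m,cv2.RETR_EXTERNAL,cv2.CHAIN_APPROX_NONE)[0],key=cv2.contourArea)
                       ~~~^^^^^^^^^^^^^^^^^^^^^^^^^^^^^^^^^^^^^^^^^^^^^^^^^^^^^^^^^^^^^^^^^^^^^^^^^^^^^^^^^^^^
ValueError: max() iterable argument is empty
```

```bash
python3 - <<'E'
from m import *
t=cam("top"); s=cam("side")
def hsv(c,u,v): return cv2.cvtColor(c[0],cv2.COLOR_BGR2HSV)[v,u]
print(hsv(t,168,211),hsv(t,152,206),hsv(t,190,208),hsv(t,217,203),hsv(t,410,232),hsv(t,421,232))
o=[cv2.resize(t[0][y:y+h,x:x+w],None,fx=5,fy=5,interpolation=cv2.INTER_CUBIC) for x,y,w,h in((135,180,120,60),(370,205,120,60))]
cv2.imwrite("pics/crop1.png",np.vstack(o))
o=[cv2.resize(s[0][y:y+h,x:x+w],None,fx=5,fy=5,interpolation=cv2.INTER_CUBIC) for x,y,w,h in((245,90,80,100),(320,270,80,100))]
cv2.imwrite("pics/crop2.png",np.hstack(o))
E
```

```text
[ 15 218 188] [ 17  15 157] [ 12 165 147] [ 13  14 159] [ 12  15 165] [ 13  14 168]
```

View pics/crop1.png

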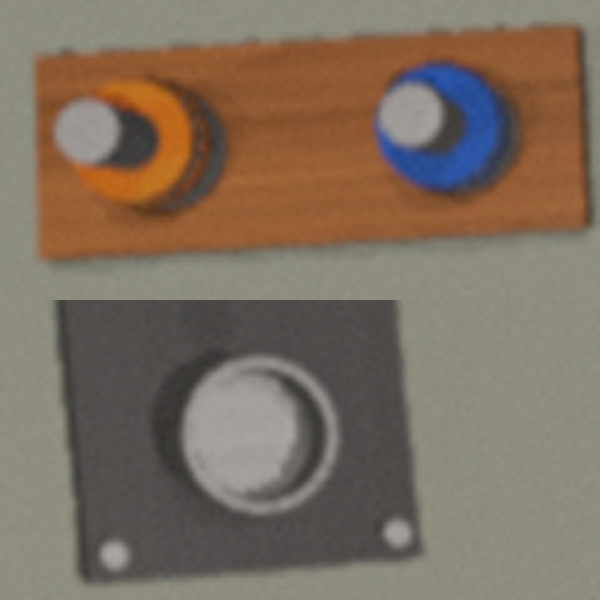

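View pics/crop2.png

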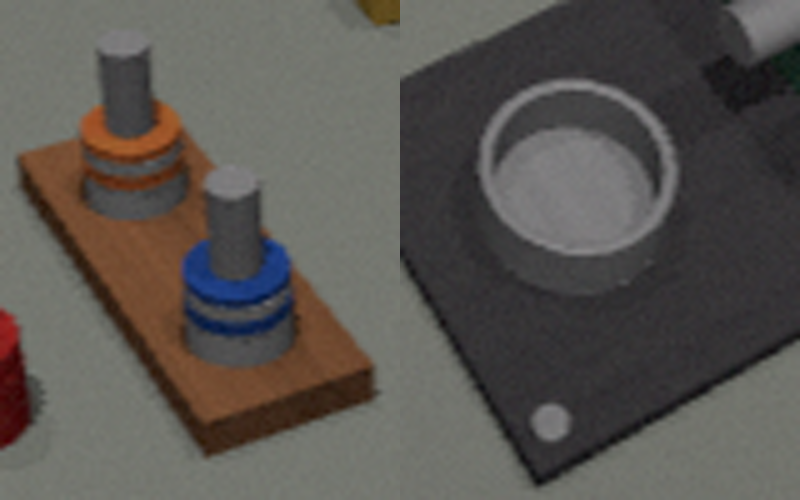

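The crops give these centres. In the top view: orange stem (152.6,206.2), blue stem (217.4,203.0), cup rim (422.2,231.8). In the side view: (269.8,99.0), (291.4,126.6) and (355.6,303.4).

```bash
python3 - <<'E'
from m import *
t=cam("top"); s=cam("side")
for n,a,b,z in(("orange",(152.6,206.2),(269.8,99.),108),("blue",(217.4,203.),(291.4,126.6),108),("cup",(422.2,231.8),(355.6,303.4),42)):
    a=np.array(a)-.4;b=np.array(b)-.4
    o1,d1=ray(t,a);o2,d2=ray(s,b); x=np.linalg.lstsq(np.c_[d1,-d2],o2-o1,rcond=None)[0]
    print(n,onz(t,a,z).round(1),onz(s,b,z).round(1),(o1+d1*x[0]).round(1),(o2+d2*x[1]).round(1))
m=blob(t[0],(105,120,40),(125,255,255),(200,180,245,225)); print("blue disc z60",onz(t,cv2.minEnclosingCircle(big(m))[0],60).round(1))
m=blob(t[0],(13,200,120),(20,255,255),(140,190,185,230)); print("orange disc",cv2.boundingRect(big(m)),onz(t,cv2.minEnclosingCircle(big(m))[0],60).round(1))
# tester base plate (dark) outline at z=12
m=blob(t[0],(0,0,30),(179,60,105),(372,150,460,265)); c=big(m); r=cv2.minAreaRect(c); print(r); print(np.round([onz(t,p,12)[:2] for p in cv2.boxPoints(r)],1))
# bystanders
for n,p in(("lever",(297,250)),("key",(299,180)),("esc",(331,236)),("red",(212,268)),("rod",(335,162))): print(n,onz(t,p,10).round(0))
E
```

```text
orange [530.3 326.5 108. ] [529.2 327.  108. ] [530.3 326.5 108. ] [529.2 326.9 108.1]
blue [539.9 197.6 108. ] [538.4 198.5 108. ] [539.8 197.5 108.4] [538.3 198.  108.4]
cup [ 494.1 -230.6   42. ] [ 492.  -230.4   42. ] [ 494.2 -230.7   41.4] [ 492.3 -230.    41.2]
blue disc z60 [539.  196.1  60. ]
orange disc (151, 196, 22, 24) [530.9 327.3  60. ]
((414.6999816894531, 204.60000610351562), (109.13912963867188, 69.87051391601562), 85.60128784179688)
[[ 670.1 -133.4]
 [ 686.5 -291.6]
 [ 441.5 -309.4]
 [ 426.1 -154.8]]
lever [447.  39.  10.]
key [604.  38.  10.]
esc [480. -36.  10.]
red [403. 225.  10.]
rod [647. -42.  10.]
```

move_arm --plan '[0.825,-0.675,-0.1,0,-1,0.825,-0.675,-0.1,0,-1,0.825,-0.675,-0.1,0,-1,0.825,-0.675,-0.1,0,-1,0.825,-0.675,-0.1,0,-1,0.825,-0.675,-0.1,0,-1,0.825,-0.675,-0.1,0,-1,0.825,-0.675,-0.1,0,-1,0.825,-0.675,-0.1,0,-1,0.825,-0.675,-0.1,0,-1,0.825,-0.675,-0.1,0,-1,0.825,-0.675,-0.1,0,-1,0.825,-0.675,-0.1,0,-1,0.825,-0.675,-0.1,0,-1]' --grip_force 40

```text
time: 2.15
ee_pos: [539.1, 198.1, 189.0]
ee_rot: [0.0, 0.116, 0.993, 0.0]
ft_force: [0.1, 0.1, -0.1]
gripper_width: 88.3
grasp_force: 0.0
```

move_arm --plan '[0,0,-0.08,0,-1,0,0,-0.16,0,-1,0,0,-0.22,0,-1,0,0,-0.242,0,-1,0,0,-0.242,0,-1,0,0,-0.242,0,1,0,0,-0.242,0,1,0,0,-0.242,0,1,0,0,-0.242,0,1,0,0,-0.242,0,1,0,0,-0.242,0,1,0,0,-0.242,0,1,0,0,-0.242,0,1]'

```text
time: 3.78
ee_pos: [539.4, 197.8, 67.7]
ee_rot: [0.0, 0.116, 0.993, 0.0]
ft_force: [0.2, 2.0, -0.0]
gripper_width: 25.0
grasp_force: 40.0
```

move_arm --plan '[0,0,0.01,0,1,0,0,0.025,0,1,0,0,0.045,0,1,0,0,0.07,0,1,0,0,0.095,0,1,0,0,0.115,0,1,0,0,0.12,0,1,0,0,0.12,0,1,0,0,0.12,0,1,0,0,0.12,0,1,0,0,0.12,0,1,0,0,0.12,0,1]'

```text
time: 5.28
ee_pos: [539.4, 197.6, 127.7]
ee_rot: [-0.0, 0.116, 0.993, -0.0]
ft_force: [0.8, 0.1, -5.2]
gripper_width: 24.9
grasp_force: 39.9
```

```bash
python3 - <<'E'
from m import *
for i in range(3):
    s=cam("side"); st=arm.get_state(); print(st["ft_force"].round(2),st["effort"].round(2),st["gripper_width"],st["ee_pos"].round(1))
cv2.imwrite("pics/lift1.png",cv2.resize(s[0][60:200,190:390],None,fx=4,fy=4))
E
```

```text
[-0.08 -0.85 -4.94] [-0.000e+00 -5.087e+01 -2.092e+01  1.000e-02  7.000e-02  0.000e+00] 24.926867812392064 [539.4 197.6 127.7]
[-0.51 -0.39 -5.01] [-0.000e+00 -5.087e+01 -2.092e+01  1.000e-02  7.000e-02 -0.000e+00] 25.10929181635624 [539.4 197.7 127.7]
[-0.29  0.45 -4.81] [-0.000e+00 -5.088e+01 -2.093e+01  1.000e-02  7.000e-02  0.000e+00] 24.929674415324516 [539.4 197.6 127.7]
```

View pics/lift1.png

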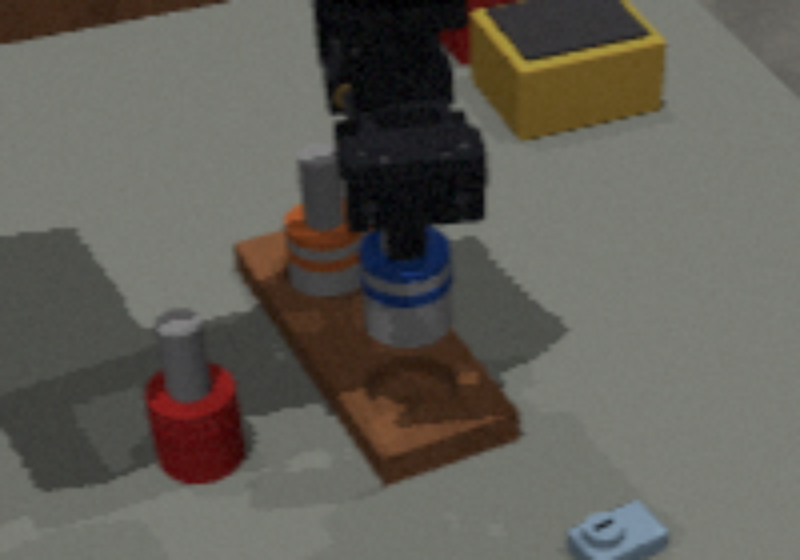

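Blue hangs upright and clear of the rack, with its empty pocket visible near (410,380). It reads about 4.9 N, so it seems to be the heavy one. I'll lower it back now.

move_arm --plan '[0,0,-0.02,0,1,0,0,-0.05,0,1,0,0,-0.08,0,1,0,0,-0.1,0,1,0,0,-0.11,0,1,0,0,-0.115,0,1,0,0,-0.119,0,1,0,0,-0.12,0,1,0,0,-0.12,0,1,0,0,-0.12,0,1]'

```text
time: 6.68
ee_pos: [539.5, 197.7, 67.9]
ee_rot: [0.0, 0.116, 0.993, 0.0]
ft_force: [-0.1, 0.1, -4.3]
gripper_width: 25.1
grasp_force: 39.9
```

move_arm --plan '[0,0,-0.001,0,1,0,0,-0.002,0,1,0,0,-0.002,0,1,0,0,-0.002,0,1]'

```text
time: 7.18
ee_pos: [539.7, 197.8, 67.6]
ee_rot: [0.001, 0.116, 0.993, 0.0]
ft_force: [-3.3, 0.8, 6.5]
gripper_width: 25.0
grasp_force: 40.0
```

Pressed on the floor, so it is seated. I'll release it and rise straight up.

move_arm --plan '[0,0,0.001,0,-1,0,0,0.001,0,-1,0,0,0.001,0,-1,0,0,0.001,0,-1,0,0,0.001,0,-1,0,0,0.001,0,-1,0,0,0.001,0,-1,0,0,0.001,0,-1,0,0,0.06,0,-1,0,0,0.14,0,-1,0,0,0.2,0,-1,0,0,0.22,0,-1,0,0,0.22,0,-1]'

```text
time: 8.8
ee_pos: [539.3, 197.7, 176.4]
ee_rot: [-0.0, 0.116, 0.993, -0.0]
ft_force: [-0.6, -0.3, 0.0]
gripper_width: 87.8
grasp_force: 0.0
```

```bash
python3 - <<'E'
from m import *
s=cam("side"); st=arm.get_state(); print(st["ft_force"].round(2),st["ee_pos"].round(1),st["gripper_width"])
cv2.imwrite("pics/put1.png",cv2.resize(s[0][60:200,190:390],None,fx=4,fy=4))
E
```

```text
[ 0.6  -0.47 -0.46] [539.  197.6 175.7] 88.38729396461268
```

View pics/put1.png

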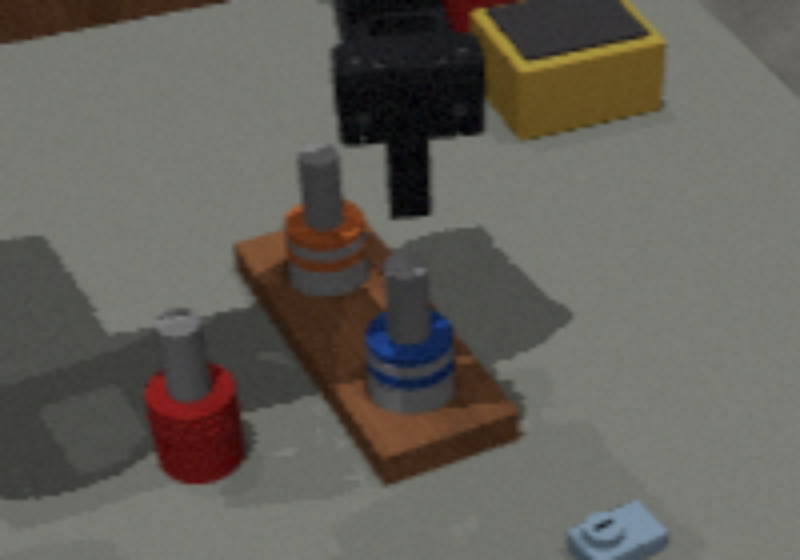

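Blue stands in its pocket at (410,360) and is let go. Next is orange.

move_arm --plan '[-0.006,0.08,0,0,-1,-0.013,0.18,0,0,-1,-0.019,0.258,0,0,-1,-0.019,0.258,0,0,-1,-0.019,0.258,-0.08,0,-1,-0.019,0.258,-0.16,0,-1,-0.019,0.258,-0.2,0,-1,-0.019,0.258,-0.217,0,-1,-0.019,0.258,-0.217,0,-1,-0.019,0.258,-0.217,0,1,-0.019,0.258,-0.217,0,1,-0.019,0.258,-0.217,0,1,-0.019,0.258,-0.217,0,1,-0.019,0.258,-0.217,0,1,-0.019,0.258,-0.217,0,1,-0.019,0.258,-0.217,0,1,-0.019,0.258,-0.217,0,1]'

```text
time: 10.98
ee_pos: [529.9, 326.7, 68.2]
ee_rot: [0.0, 0.116, 0.993, 0.0]
ft_force: [-0.6, 0.5, -1.5]
gripper_width: 25.3
grasp_force: 40.0
```

move_arm --plan '[0,0,0.01,0,1,0,0,0.025,0,1,0,0,0.045,0,1,0,0,0.07,0,1,0,0,0.095,0,1,0,0,0.115,0,1,0,0,0.12,0,1,0,0,0.12,0,1,0,0,0.12,0,1,0,0,0.12,0,1,0,0,0.12,0,1,0,0,0.12,0,1]'

```text
time: 12.48
ee_pos: [529.9, 326.6, 128.2]
ee_rot: [-0.0, 0.116, 0.993, -0.0]
ft_force: [1.3, 0.2, -2.1]
gripper_width: 25.3
grasp_force: 40.0
```

```bash
python3 - <<'E'
from m import *
for i in range(3):
    s=cam("side"); st=arm.get_state(); print(st["ft_force"].round(2),st["gripper_width"],st["ee_pos"].round(1))
cv2.imwrite("pics/lift2.png",cv2.resize(s[0][60:200,190:390],None,fx=4,fy=4))
E
```

```text
[-0.05 -0.2  -1.82] 24.987842021306104 [529.9 326.6 128.2]
[-0.16  0.4  -2.15] 24.68008652759484 [529.9 326.6 128.2]
[ 1.21  0.22 -2.32] 25.02375569187571 [529.9 326.6 128.2]
```

View pics/lift2.png

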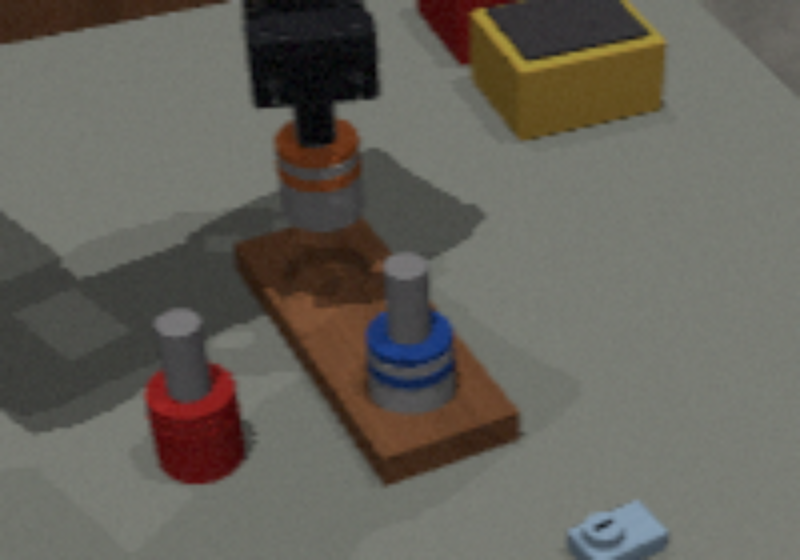

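Orange is lifted clear and reads about 2.1 N, so it is the light one and blue is the heavy one. I'll put orange back.

move_arm --plan '[0,0,-0.02,0,1,0,0,-0.05,0,1,0,0,-0.08,0,1,0,0,-0.1,0,1,0,0,-0.11,0,1,0,0,-0.115,0,1,0,0,-0.119,0,1,0,0,-0.121,0,1,0,0,-0.121,0,1,0,0,-0.121,0,1]'

```text
time: 13.88
ee_pos: [530.1, 326.8, 68.2]
ee_rot: [0.0, 0.116, 0.993, 0.0]
ft_force: [0.1, -0.5, 1.4]
gripper_width: 24.6
grasp_force: 40.0
```

move_arm --plan '[0,0,0,0,-1,0,0,0,0,-1,0,0,0,0,-1,0,0,0,0,-1,0,0,0,0,-1,0,0,0,0,-1,0,0,0,0,-1,0,0,0,0,-1,0,0,0.06,0,-1,0,0,0.14,0,-1,0,0,0.2,0,-1,0,0,0.218,0,-1,0.007,-0.08,0.218,0,-1,0.013,-0.18,0.218,0,-1,0.019,-0.258,0.218,0,-1,0.019,-0.258,0.218,0,-1,0.019,-0.258,0.218,0,-1]'

```text
time: 16.0
ee_pos: [539.1, 198.1, 176.1]
ee_rot: [-0.001, 0.116, 0.993, -0.0]
ft_force: [0.1, -0.3, 0.0]
gripper_width: 88.5
grasp_force: 0.0
```

```bash
python3 - <<'E'
from m import *
s=cam("side"); st=arm.get_state(); print(st["ft_force"].round(2),st["ee_pos"].round(1),st["gripper_width"])
cv2.imwrite("pics/put2.png",cv2.resize(s[0][60:200,190:390],None,fx=4,fy=4))
E
```

```text
[-0.05 -0.47 -0.61] [539.1 198.5 176.2] 88.14605556007201
```

View pics/put2.png

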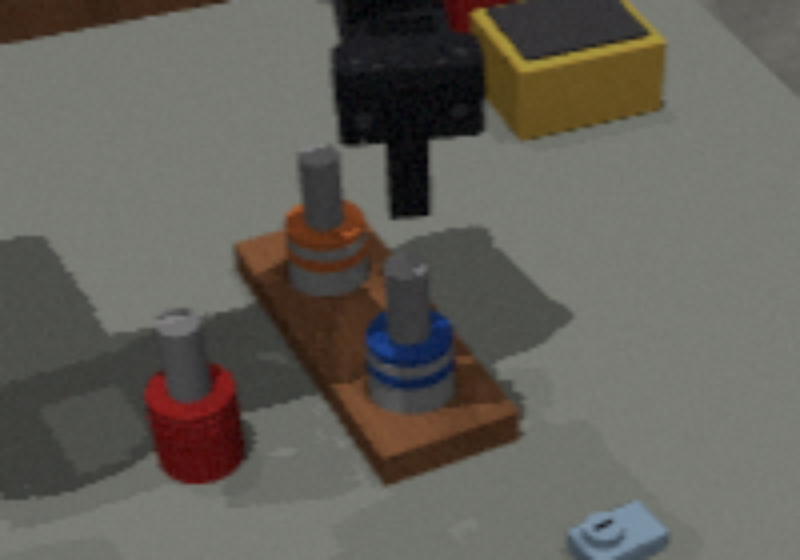

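Both cartridges stand seated, orange at (325,250) and blue at (410,360). I'll grip blue again and lift it.

move_arm --plan '[0,0,-0.08,0,-1,0,0,-0.16,0,-1,0,0,-0.2,0,-1,0,0,-0.218,0,-1,0,0,-0.218,0,-1,0,0,-0.218,0,1,0,0,-0.218,0,1,0,0,-0.218,0,1,0,0,-0.218,0,1,0,0,-0.218,0,1,0,0,-0.218,0,1,0,0,-0.218,0,1,0,0,-0.218,0,1]'

```text
time: 17.68
ee_pos: [539.4, 197.8, 67.7]
ee_rot: [0.0, 0.116, 0.993, 0.0]
ft_force: [0.2, 1.4, -0.3]
gripper_width: 25.0
grasp_force: 40.0
```

move_arm --plan '[0,0,0.01,0,1,0,0,0.03,0,1,0,0,0.06,0,1,0,0,0.1,0,1,0,0,0.15,0,1,0,0,0.2,0,1,0,0,0.23,0,1,0,0,0.24,0,1,0,0,0.24,0,1,0,0,0.24,0,1]'

```text
time: 18.92
ee_pos: [539.1, 197.6, 186.9]
ee_rot: [-0.001, 0.116, 0.993, -0.0]
ft_force: [0.2, -0.2, -5.0]
gripper_width: 24.6
grasp_force: 39.9
```

move_arm --plan '[-0.002,-0.02,0,0,1,-0.006,-0.06,0,0,1,-0.012,-0.11,0,0,1,-0.018,-0.17,0,0,1,-0.025,-0.23,0,0,1,-0.031,-0.29,0,0,1,-0.038,-0.35,0,0,1,-0.044,-0.41,0,0,1,-0.051,-0.47,0,0,1,-0.057,-0.53,0,0,1,-0.063,-0.59,0,0,1,-0.07,-0.65,0,0,1,-0.076,-0.71,0,0,1,-0.082,-0.76,0,0,1,-0.087,-0.805,0,0,1,-0.09,-0.835,0,0,1,-0.092,-0.85,0,0,1,-0.092,-0.856,0,0,1,-0.092,-0.856,0,0,1,-0.092,-0.856,0,0,1]'

```text
time: 21.42
ee_pos: [493.5, -229.8, 187.8]
ee_rot: [-0.0, 0.116, 0.993, 0.0]
ft_force: [0.4, 0.4, -4.9]
gripper_width: 24.8
grasp_force: 39.9
```

move_arm --plan '[0,0,-0.01,0,1,0,0,-0.03,0,1,0,0,-0.05,0,1,0,0,-0.065,0,1,0,0,-0.07,0,1,0,0,-0.07,0,1,0,0,-0.07,0,1,0,0,-0.07,0,1,0,0,-0.07,0,1,0,0,-0.07,0,1]'

```text
time: 22.68
ee_pos: [493.4, -230.4, 152.8]
ee_rot: [0.0, 0.116, 0.993, -0.0]
ft_force: [0.7, 0.8, -4.7]
gripper_width: 25.2
grasp_force: 39.9
```

```bash
python3 - <<'E'
from m import *
t=cam("top"); s=cam("side"); st=arm.get_state(); print({k:np.round(v,3) for k,v in st.items()})
a=cv2.resize(s[0][200:350,280:480],None,fx=2.5,fy=2.5,interpolation=cv2.INTER_CUBIC)
e=np.array(st["ee_pos"])
# underside centre, expected, and blue disc front
u=[e[0],e[1],e[2]-59.7]; print("underside",np.round(u,1),"px",proj(s,u).round(1))
# blue disc/band silhouette in side view -> axis position
m=blob(s[0],(105,120,30),(125,255,255),(290,180,440,350)); c=big(m); print(cv2.boundingRect(c), "axis px at disc", proj(s,[e[0],e[1],e[2]-7.7]).round(1))
b=cv2.resize(s[0][60:210,190:390],None,fx=2.5,fy=2.5)
cv2.imwrite("pics/fin.png",np.hstack([a,b])[:, :800] if False else cv2.resize(np.hstack([a,b]),(800,300)))
E
```

```text
{'time': np.float64(22.775), 'qpos': array([-0.654,  0.449,  1.452, -0.   ,  1.241, -1.992]), 'qd': array([ 0.001,  0.001, -0.   ,  0.001,  0.001, -0.001]), 'effort': array([ 2.0000e-03, -4.7327e+01, -2.1282e+01, -4.1000e-02,  6.0000e-02,
       -0.0000e+00]), 'ee_pos': array([ 493.374, -230.353,  152.778]), 'ee_rot': array([ 0.   ,  0.116,  0.993, -0.   ]), 'ft_force': array([ 2.000e-03, -1.510e-01, -4.566e+00]), 'wrist_torque': array([ 0.013, -0.003,  0.021]), 'grasp_force': np.float64(39.947), 'gripper_width': np.float64(25.161)}
underside [ 493.4 -230.4   93.1] px [358.2 286.5]
(344, 262, 11, 21) axis px at disc [360.8 268.1]
```

View pics/fin.png

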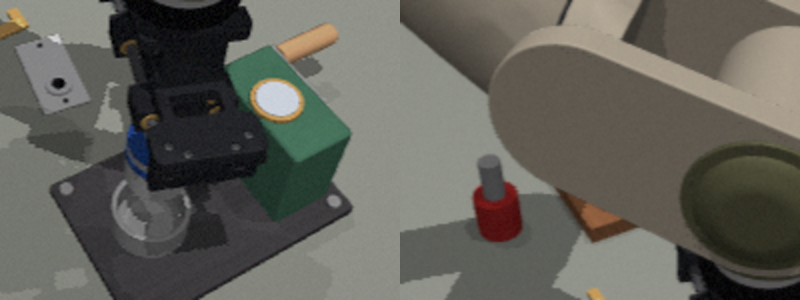

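Blue hangs upright over the cup, which is at (150,215) in the picture. Its left edge matches the expected axis, the arm is still and the force is steady at about 4.7 N. I'm handing the job in.

```bash
python3 -c "
from workcell import arm; print(arm.job_done())"
```

```text
the job is handed in; nothing more can be done
None
```

I handed the job in with the heavier blue cartridge (about 4.9 N, against about 2.1 N for orange) held still and upright about 5 cm over the tester's cup. The orange one was standing let go in its left pocket when last seen, before the arm hid it from the side camera; no verdict came back.

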